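Start the dish shaker

TASK

Start the small dish shaker on the bench by pressing its three controls with closed fingertips: first tip the long rocker switch over by pressing its raised end fully down, then push the square key all the way in so that it stays down, and only then press the round key fully in and let it spring back up. Press the controls only in that order, and do not lift, shift or knock over the dish on the shaker or the vial, the small bottle and the pen beside it.

Things in the scene. Friction and masses are not known exactly. Their poses are not given: they have to be found in the camera images.
- shaker: low white dish shaker, fixed, 190 (x) x 200 (y) mm, deck 45 mm high; origin under its centre on the bench, z up, -x is its front. Three controls stand 57 mm in front of the centre in a row along y, 62 mm apart, in any order, each in a black frame 62 (x) x 46 (y) mm, top 48 mm above the bench. Behind: platform, top 55 mm, with rails (top 62.5 mm), the front one at x = -11 mm
- rocker_press (a point): point to press on the raised front half of the long white rocker, 16 mm from its pivot; moves with it. Rocker 48 mm long (shaker's x), 26 mm wide, V-shaped top, pivot 52 mm above the bench. Off: rear half level, front half slopes up to 60 mm above the bench at its front edge. On: front half level at 52 mm, this point about 6 mm lower. Axes as the shaker's when off
- rocker (a joint): rocker angle in rad: 0 = off (as found, within 0.05), grows as the front half is pressed down, stop at 0.36 = on; counts as on above 0.28. It stays where it is left; about 2 to 3 N at the press point turn it
- square_top (a point): centre of the flat top of the square white key, 26 x 26 mm; 58 mm above the bench when out, 52 mm when fully in; axes as the shaker's
- square_key (a joint): travel of the square key in m: 0 = out (as found, within 0.001), stop at 0.006 = fully in; counts as in above 0.0045. About 2.5 N push it and it stays where it is left
- round_top (a point): centre of the slightly domed top of the round white key, 26 mm diameter; 58 mm above the bench when out, 52 mm when fully in; axes as the shaker's
- round_key (a joint): travel of the round key in m: 0 = out, stop at 0.006 = fully in; counts as pressed above 0.0045. A spring pushes it back: 2 N at the start, 5.5 N fully in
- dish_mid (a point): centre, half-way up, of the clear petri dish, 93 mm diameter, 15 mm high, loose on the shaker's platform; leave it alone
- vial_mid (a point): centre, half-way up, of the capped sample vial, 24 mm diameter, 50 mm high, standing loose on the bench to the left of the shaker; leave it alone
- bottle_mid (a point): centre, half-way up, of the small capped bottle, 26 mm diameter, 50 mm high, standing loose on the bench to the left of the shaker; leave it alone
- pen_mid (a point): centre of the slim pen, 11 x 145 x 9 mm, lying loose on the bench in front of the shaker along the frame's y axis; leave it alone
- microscope: binocular microscope, a fixed obstacle behind and to the left of the shaker, 271 (x) x 166 (y) x 350 mm high; origin under its middle on the bench, the eyepieces at the top reach 135 mm from there towards the robot (-x). A desk lamp about as tall stands some 0.25 m to its left (+y). Pass in front of both, nearer to the robot

How it is judged:
By the outcome, as a careful person would: the job done as asked, in the order asked, and still so for the second after the job is handed in, with the robot touching nothing.
It also fails if it takes over 51 s, if anything falls off the work surface, if the arm or the gripper's body presses on something with over 40 N, if the wrist force passes 120 N, or if a joint passes its speed limit or range.

ROBOT

A 6-joint arm with a two-finger parallel gripper is mounted at the origin on a cart in front of the work surface, level with it; the furniture and walls round the work are solid. World frame = base frame: x ahead of the robot, y to its left, z up, the work surface at z = 0. Lengths are in m, angles in rad, forces in N, time in s.
With the tool pointing down it reaches from about 0.3 to 0.875 m from the base axis. Payload 6.4 kg.
Tool frame: the origin (TCP) lies between the finger pads; the fingertips stand 19 mm ahead of it and the grasp point (between the pads) is the TCP; x points along the fingers, y is the direction in which the jaws open and shut, and the axes are right-handed (so a half turn about x gives the same grasp; the last joint's range is limited). The gripper opens to 85 mm and grips with 20 to 120 N. Pads are 22 mm wide; open, the fingers measure 114 mm over their backs; the gripper's body (76 mm by 85 mm) begins 54 mm behind the grasp point. The pads swing forward as they close: fully open they stand 13 mm farther back than shut.
Start: joints at [1.115, 0.181, 1.607, -0, 1.354, -0.206], TCP at [0.142, 0.557, 0.25] pointing down, gripper open.
Joint ranges: [-2.99, 2.99], [-0.89, 2.07], [0.3, 2.58], [-1.14, 4.28], [0, 2.63], [-3.12, 3.12]. Speed limits (rad/s): [2.57, 2.57, 3.01, 3.14, 3.14, 3.14].

INTERFACE

Orientations are given as a unit quaternion [x, y, z, w].
In Python, from bench import arm, get_image, camera_info, ticket gives the robot as it stands.
- The arm moves only by the tool send_rows, never from a script. Its argument "rows" is a list of rows, each an object with "grip": the opening, from 0 (shut) to 1 (fully open); "slide": the shift along the world's x, y, z normalised to -1 to 1, where 1 is 6 cm, a list of three; "rot": the turn, a rotation vector about the world's x, y, z normalised to -1 to 1, where 1 is 4 degrees, a list of three. In form: [{"grip": grip, "slide": [x, y, z], "rot": [wx, wy, wz]}, ...]. A call has 1 to 5 rows; each row shifts and turns the commanded pose from where the row before left it; what a row does not reach is not made up. A row lasts 1/8 s, in which the tool goes at most 62.5 mm and 10.7 degrees, less where a joint would pass 70% of its speed; a pose out of reach is approached as far as the arm can. A call with a number of a shift or a turn outside -1 to 1 is refused whole. A call with a gripper value outside its range is refused whole. The fingers move at their own pace and stop on an object; "grip_force" is the grip in N (left out, the last holds). Time passes only in rows, so rows that do not move let the fingers close. It gives the time, the measured TCP pose, the force and the opening at its end, in the units of the state.
- arm.get_obs(): the state, without advancing time (a new reading comes with each control period).
- get_image(name): name is "side" or "top" or "wrist"; returns (picture, depth): 420x560x3 uint8, red, green, blue; 420x560 float32, m along the optical axis (not along the pixel's ray), 0 where there is no reading.
- camera_info(name): a dict with "fx", "fy", "cx", "cy" (pixels), "position" and "rotation" of the camera in the world. Camera axes: x right, y down, z forward; pixel columns grow to the right and rows downward; lengths in m; the calibration is good to about 2 mm. A picture is of the moment at which its call begins: read the wrist's pose just before it. camera_info takes no time and is no camera call; for the wrist camera it gives the pose at the moment of the call.
- ticket.sign_off(): hands the job in, once; it reports no verdict.
The state is a dict: "time": time; "joints": joint angles; "dq": joint speeds; "tau": joint torques, N m; "tool_pos": TCP position; "orientation": TCP orientation; "force": force on the tool from outside, world axes, zero at the start; "torque": the same for the moment, N m; "finger_gap": finger opening in m.
Only numpy, scipy, OpenCV 4.12 (cv2) and the standard library are available. Lean on these libraries where they do the work, as an engineer would, in place of code of your own. Each camera call takes 0.05 s, during which the arm holds its last target. There are 200 camera calls.

## Working session

There is one attempt and no reset: what is moved stays moved. The work goes in short steps, Python scripts to look and compute and a tool call to move; the robot and the scene stay as the last step left them, time stands still between calls to the robot, and variables do not carry over. Pictures are saved under pics/ and viewed, about 8 in all and at most 12, crops included, and the job is handed in when it is done.

Besides the shell and the picture viewer there is one more tool, called after "Call:" as a command line: name --argument value ..., lists and objects as JSON in quotes. send_rows: Moves the arm, as the interface text tells. Scaled input: -1 to 1 covers 6 cm each way for a shift and 4 degrees each way for a turn. Its arguments: {"type":"object","properties":{"rows":{"type":"array"},"grip_force":{"type":"number"}},"required":["rows"]}

```bash
mkdir -p pics
cat > h.py <<'E'
import numpy as np, cv2
from bench import arm, get_image, camera_info, ticket
def snap(n,f):
    c=camera_info(n); im,d=get_image(n); cv2.imwrite(f'pics/{f}.png',im[:,:,::-1]); np.savez(f'pics/{f}.npz',im=im,d=d,R=np.array(c['rotation']),p=np.array(c['position']),k=np.array([c['fx'],c['fy'],c['cx'],c['cy']]))
def load(f): return np.load(f'pics/{f}.npz')
def cloud(L):
    fx,fy,cx,cy=L['k']; d=L['d']; v,u=np.mgrid[:d.shape[0],:d.shape[1]]
    P=np.stack([(u-cx)/fx*d,(v-cy)/fy*d,d],-1); return P@L['R'].T+L['p']
def plane(L,u,v,z):
    fx,fy,cx,cy=L['k']; r=L['R']@np.array([(u-cx)/fx,(v-cy)/fy,1]); return L['p']+r*(z-L['p'][2])/r[2]
E
python3 - <<'E'
from h import *
snap('top','top0'); snap('side','side0')
for f in('top0','side0'):
    L=load(f); print(L['p'],L['R'],L['k'])
print(arm.get_obs())
a=cv2.imread('pics/top0.png');b=cv2.imread('pics/side0.png')
E
```

```text
[ 0.47084867 -0.0549656   0.89902095] [-0.69545961  0.71683371 -0.01890913  0.04612813] [449.32892272 449.32892272 284.8663353  210.78834051]
[0.1722324  0.50255081 0.62388561] [-0.29681805  0.85664121 -0.40180358  0.12891379] [390.38075655 390.38075655 286.55731363 205.10352065]
{'time': 0.1, 'joints': array([ 1.11470454e+00,  1.81504395e-01,  1.60788303e+00,  1.17194731e-05,
        1.35380744e+00, -2.06326003e-01]), 'dq': array([ 9.36929565e-05, -1.21879579e-03, -4.48246233e-03, -7.50426460e-04,
       -4.76396988e-04, -6.47722713e-04]), 'tau': array([-1.03642047e-03, -4.45886815e+01, -3.52232659e+01, -3.14701583e-04,
        4.30177606e-03, -6.45938897e-06]), 'tool_pos': array([0.14191456, 0.55673883, 0.24946512]), 'orientation': array([ 0.08754268,  0.70178772, -0.08861141,  0.70141165]), 'force': array([0.42654667, 0.22522841, 0.30044218]), 'torque': array([-0.01968992, -0.00338394, -0.03556673]), 'finger_gap': 0.08540531811845248}
```

View pics/top0.png

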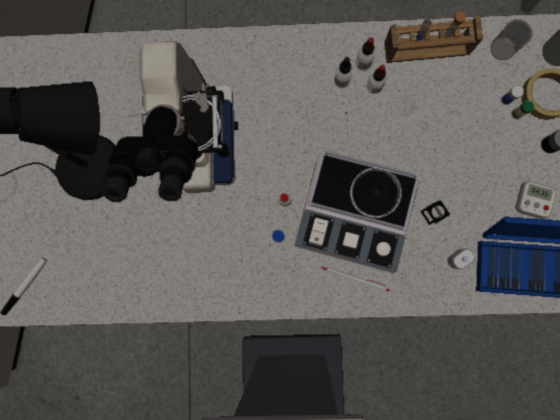

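View pics/side0.png

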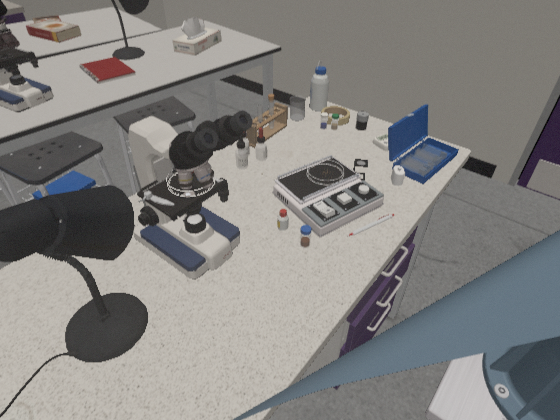

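Top view: the rocker is at about (318,232), the square key (350,240), the round key (383,248), the dish (375,192), the vial and bottle (284,199)/(278,236), and the pen (355,279). The camera rotation is given as a quaternion.

```bash
sed -i '1a from scipy.spatial.transform import Rotation as Ro' h.py
sed -i "s/R=np.array(c\['rotation'\])/R=Ro.from_quat(c['rotation']).as_matrix()/" h.py
python3 - <<'E'
from h import *
L0=dict(load('top0')); L0['R']=Ro.from_quat(L0['R']).as_matrix(); L=L0
P=cloud(L); 
for n,u,v in [('rock',318,232),('sq',350,240),('rd',383,248),('pen',355,279),('vial',284,199),('bot',278,236),('dish',375,192),('eyeR',172,185)]:
    print(n,P[v,u].round(3))
g=L['im'].min(2).astype(np.uint8)
m=((g>150)*255).astype(np.uint8); m[:212]=0; m[266:]=0; m[:,:300]=0; m[:,405:]=0
n,lab,st,ce=cv2.connectedComponentsWithStats(m)
for i in range(1,n):
    if st[i,4]>30: print(st[i],ce[i].round(1),plane(L,*ce[i],.056).round(4), np.median(P[lab==i],0).round(4))
c=L['im'][140:300,260:430,::-1]; cv2.imwrite('pics/c.png',cv2.resize(c,None,fx=4,fy=3.7,interpolation=2))
print(Ro.from_quat(arm.get_obs()['orientation']).as_matrix().round(3))
E
```

```text
rock [ 0.507 -0.085  0.053]
sq [ 0.491 -0.143  0.059]
rd [ 0.474 -0.203  0.059]
pen [ 0.416 -0.155  0.009]
vial [ 0.572 -0.022  0.052]
bot [ 0.502 -0.009  0.049]
dish [ 0.579 -0.194  0.056]
eyeR [0.559 0.106 0.349]
[314 219  13  12  90] [319.6 225.1] [ 0.5202 -0.0879  0.056 ] [ 0.5189 -0.0879  0.0522]
[345 233  13  13 119] [350.5 239.4] [ 0.4917 -0.1444  0.056 ] [ 0.4908 -0.1436  0.058 ]
[378 243  10   9  66] [382.  247.1] [ 0.4757 -0.202   0.056 ] [ 0.4758 -0.2017  0.0576]
[[-0.001  0.247  0.969]
 [-0.001  0.969 -0.247]
 [-1.    -0.002 -0.   ]]
```

View pics/c.png

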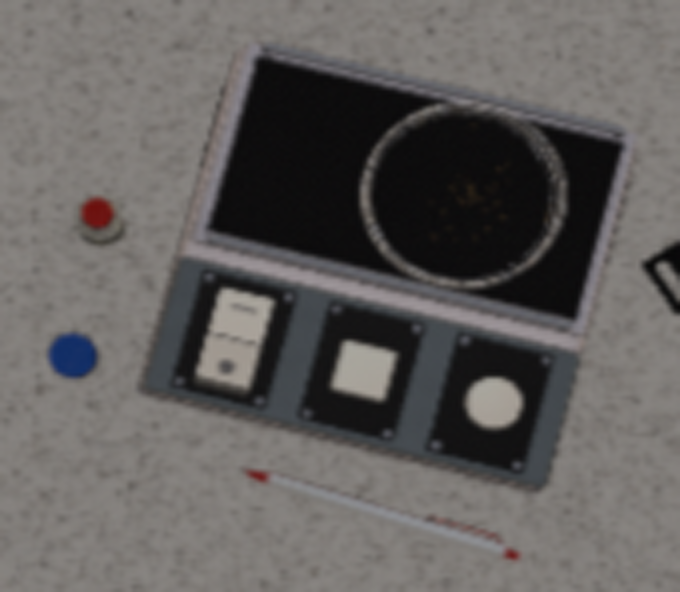

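Spacing is about 60 mm and heights match (58 mm). Yaw is about -15°, and the jaws already sit at -14.3°. From the shaker layout the press targets are: rocker ≈ (0.492,-0.080), square ≈ (0.491,-0.144), round ≈ (0.476,-0.202). I'm moving round in front of the microscope with the gripper closing.

Call:
send_rows --rows '[{"grip":0,"slide":[0.28,-0.7,0],"rot":[0,0,0]},{"grip":0,"slide":[0.28,-0.7,0],"rot":[0,0,0]},{"grip":0,"slide":[0.28,-0.7,0],"rot":[0,0,0]},{"grip":0,"slide":[0.28,-0.7,0],"rot":[0,0,0]},{"grip":0,"slide":[0.28,-0.7,0],"rot":[0,0,0]}]' --grip_force 40

```text
time: 0.72
tool_pos: [0.2262, 0.3457, 0.2499]
orientation: [0.088, 0.702, -0.088, 0.702]
force: [0.8, -1.3, 1.0]
finger_gap: 0.0003
```

Call:
send_rows --rows '[{"grip":0,"slide":[0.28,-0.7,0],"rot":[0,0,0]},{"grip":0,"slide":[0.28,-0.7,0],"rot":[0,0,0]},{"grip":0,"slide":[0.28,-0.7,0],"rot":[0,0,0]},{"grip":0,"slide":[0.28,-0.7,0],"rot":[0,0,0]},{"grip":0,"slide":[0.28,-0.7,0],"rot":[0,0,0]}]'

```text
time: 1.35
tool_pos: [0.3102, 0.1358, 0.2502]
orientation: [0.088, 0.701, -0.088, 0.702]
force: [0.2, 0.3, 0.1]
finger_gap: -0.0003
```

Call:
send_rows --rows '[{"grip":0,"slide":[0.35,-0.8,-0.1],"rot":[0,0,0]},{"grip":0,"slide":[0.35,-0.8,-0.1],"rot":[0,0,0]},{"grip":0,"slide":[0.35,-0.8,-0.1],"rot":[0,0,0]},{"grip":0,"slide":[0.35,-0.8,-0.1],"rot":[0,0,0]},{"grip":0,"slide":[0,0,0],"rot":[0,0,0]}]'

```text
time: 1.98
tool_pos: [0.3946, -0.0576, 0.2257]
orientation: [0.09, 0.702, -0.09, 0.701]
force: [-0.6, 0.3, -0.3]
finger_gap: 0.0001
```

Run:
```python
from h import *
snap('wrist','w0'); L=load('w0'); print(L['p'],L['R'].round(3)); print(arm.get_obs()['tool_pos'])
```

```text
[ 0.3211743  -0.03872325  0.34944112] [[ 0.253  0.925  0.285]
 [ 0.968 -0.241 -0.075]
 [-0.     0.295 -0.955]]
[ 0.39392008 -0.05595194  0.22564384]
```

View pics/w0.png

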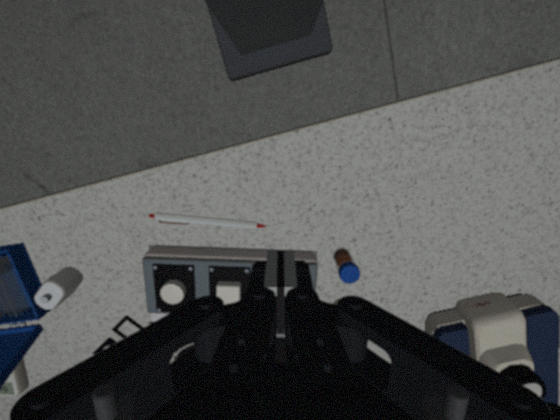

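The wrist view shows round at about (172,292) and square at (230,292); the rocker is hidden behind the fingers, and the pen and vial are clear. I'm measuring the two keys from this view as a check.

Run:
```python
from h import *
L=load('w0');P=cloud(L);g=L['im'].min(2)
m=((g>150)*255).astype(np.uint8); m[:270]=0; m[312:]=0; m[:,:155]=0; m[:,250:]=0
n,lab,st,ce=cv2.connectedComponentsWithStats(m)
for i in range(1,n):
    if st[i,4]>50: print(st[i],ce[i].round(1),plane(L,*ce[i],.058).round(4), np.median(P[lab==i],0).round(4))
T=load('top0');R=Ro.from_quat(T['R']).as_matrix();T=dict(T);T['R']=R
# black frame: corners of deck front edge
Q=cloud(T)
h=(Q[...,2]>.04)&(Q[...,2]<.075)&(Q[...,0]<.68)&(Q[...,0]>.4)&(Q[...,1]<-.04)&(Q[...,1]>-.32)
print(cv2.minAreaRect(Q[h][:,:2].astype(np.float32)*1000))
```

```text
((537.8035888671875, -188.37261962890625), (255.3997039794922, 187.54534912109375), 72.99364471435547)
```

Run:
```python
from h import *
L=load('w0');P=cloud(L);g=L['im'].min(2)
print(g[292,172],g[292,230])
m=((g>120)*255).astype(np.uint8); m[:276]=0; m[312:]=0; m[:,:155]=0; m[:,250:]=0
n,lab,st,ce=cv2.connectedComponentsWithStats(m)
for i in range(1,n):
    if st[i,4]>50: print(st[i],ce[i].round(1),plane(L,*ce[i],.058).round(4), np.median(P[lab==i],0).round(4))
T=dict(load('top0'));T['R']=Ro.from_quat(T['R']).as_matrix()
Q=cloud(T)
h=((Q[...,2]>.038)&(Q[...,2]<.075)).astype(np.uint8); h=cv2.morphologyEx(h,cv2.MORPH_OPEN,np.ones((5,5)))
n,lab,st,ce=cv2.connectedComponentsWithStats(h); i=lab[255,335]; print(st[i],i)
print(cv2.minAreaRect(Q[lab==i][:,:2].astype(np.float32)*1000))
```

```text
147 154
[161 284  22  20 331] [171.5 293.4] [ 0.4722 -0.2015  0.058 ] [ 0.4724 -0.2018  0.0573]
[217 286  22  18 306] [228.1 293.6] [ 0.4881 -0.1415  0.058 ] [ 0.4876 -0.1417  0.0577]
[  296   152   123   119 10067] 13
((546.4081420898438, -159.895751953125), (197.1664581298828, 187.47776794433594), 73.19605255126953)
```

Both views agree within about 3 mm, and the deck rectangle gives centre (0.546,-0.160) with yaw about -16°. Targets are now rocker press (0.490,-0.079), square (0.490,-0.143), round (0.4745,-0.202). Next is the approach above the rocker.

Call:
send_rows --rows '[{"grip":0,"slide":[0.4,-0.09,-0.45],"rot":[0,0,-0.3]},{"grip":0,"slide":[0.4,-0.09,-0.45],"rot":[0,0,0]},{"grip":0,"slide":[0.4,-0.09,-0.45],"rot":[0,0,0]},{"grip":0,"slide":[0.4,-0.09,-0.45],"rot":[0,0,0]},{"grip":0,"slide":[0,0,0],"rot":[0,0,0]}]'

```text
time: 2.65
tool_pos: [0.489, -0.0748, 0.1161]
orientation: [0.095, 0.702, -0.094, 0.699]
force: [-0.2, -0.1, -0.6]
finger_gap: 0.0001
```

Run:
```python
from h import *
o=arm.get_obs(); print(o['tool_pos'],o['force'])
snap('side','s1'); snap('top','t1')
a=load('s1')['im'][130:260,240:420,::-1];b=load('t1')['im'][180:300,280:420,::-1]
cv2.imwrite('pics/c1.png',np.hstack([cv2.resize(a,(400,520),interpolation=2),cv2.resize(b,(400,520),interpolation=2)]))
```

```text
[ 0.4890226  -0.07475134  0.11613651] [-0.22229959 -0.13514764 -0.61306074]
```

View pics/c1.png

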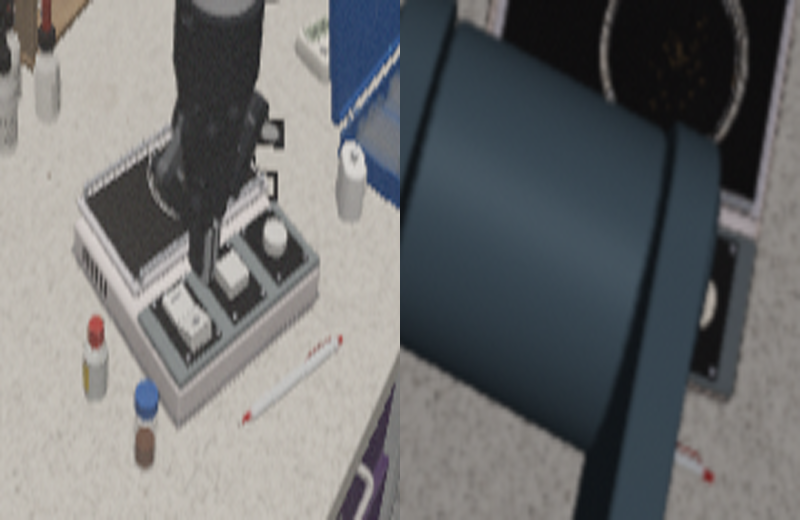

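Side view: the fingertip is above and behind the rocker at crop (205,278) and the rocker's front half is at about (190,318). I'm checking both by projection.

Run:
```python
from h import *
L=load('s1');fx,fy,cx,cy=L['k']
for n,p in [('tip',(.489,-.0748,.097)),('press',(.4905,-.079,.0573)),('sq',(.49,-.143,.058)),('rd',(.4745,-.202,.058))]:
    q=L['R'].T@(np.array(p)-L['p']); u,v=fx*q[0]/q[2]+cx,fy*q[1]/q[2]+cy; print(n,u,v,'crop',(u-240)*2.222,(v-130)*4)
for c,z in [((190,318),.0573),((232,262),.058),((276,229),.058)]: print(plane(L,c[0]/2.222+240,c[1]/4+130,z).round(4))
```

```text
tip 330.1985266727883 198.377737034734 crop 200.42112626693563 273.510948138936
press 329.055615509181 211.05626573582185 crop 197.88157766140017 324.2250629432874
sq 344.3179340315979 196.83623044318765 crop 231.79444941821046 267.3449217727506
rd 362.73632450319275 187.36694630124083 crop 272.7201130460943 229.46778520496332
[ 0.4996 -0.0785  0.0573]
[ 0.4924 -0.1474  0.058 ]
[ 0.472  -0.2046  0.058 ]
```

Consistent. Descending to just above the rocker.

Call:
send_rows --rows '[{"grip":0,"slide":[0.02,-0.07,-0.2],"rot":[0,0,0]},{"grip":0,"slide":[0,0,-0.2],"rot":[0,0,0]},{"grip":0,"slide":[0,0,-0.15],"rot":[0,0,0]},{"grip":0,"slide":[0,0,0],"rot":[0,0,0]}]'

```text
time: 3.25
tool_pos: [0.4905, -0.0804, 0.0843]
orientation: [0.096, 0.701, -0.095, 0.7]
force: [-0.3, 0.3, 0.5]
finger_gap: -0.0001
```

Call:
send_rows --rows '[{"grip":0,"slide":[0,0,-0.06],"rot":[0,0,0]},{"grip":0,"slide":[0,0,-0.06],"rot":[0,0,0]},{"grip":0,"slide":[0,0,-0.04],"rot":[0,0,0]},{"grip":0,"slide":[0,0,0],"rot":[0,0,0]}]'

```text
time: 3.75
tool_pos: [0.4913, -0.0806, 0.0755]
orientation: [0.095, 0.701, -0.095, 0.701]
force: [0.7, 0.1, -0.5]
finger_gap: -0.0001
```

Call:
send_rows --rows '[{"grip":0,"slide":[0,0,-0.04],"rot":[0,0,0]},{"grip":0,"slide":[0,0,-0.03],"rot":[0,0,0]},{"grip":0,"slide":[0,0,0],"rot":[0,0,0]}]'

```text
time: 4.12
tool_pos: [0.4914, -0.0806, 0.0713]
orientation: [0.095, 0.701, -0.095, 0.701]
force: [-0.2, -0.5, 0.5]
finger_gap: -0.0001
```

Call:
send_rows --rows '[{"grip":0,"slide":[0,0,-0.02],"rot":[0,0,0]},{"grip":0,"slide":[0,0,0],"rot":[0,0,0]}]'

```text
time: 4.38
tool_pos: [0.4915, -0.0807, 0.0709]
orientation: [0.095, 0.701, -0.095, 0.701]
force: [-3.4, 1.2, 6.9]
finger_gap: 0.0
```

The stop shows at tip z = 51.9 mm with 7 N. A touch more, then lift and look.

Call:
send_rows --rows '[{"grip":0,"slide":[0,0,-0.015],"rot":[0,0,0]},{"grip":0,"slide":[0,0,0],"rot":[0,0,0]}]'

```text
time: 4.62
tool_pos: [0.4916, -0.0807, 0.0708]
orientation: [0.095, 0.701, -0.095, 0.701]
force: [-6.8, 2.2, 14.7]
finger_gap: 0.0002
```

Call:
send_rows --rows '[{"grip":0,"slide":[0,0,0.15],"rot":[0,0,0]},{"grip":0,"slide":[0,0,0.3],"rot":[0,0,0]},{"grip":0,"slide":[-0.6,0.1,0.5],"rot":[0,0,0]},{"grip":0,"slide":[-0.7,0.1,0.5],"rot":[0,0,0]},{"grip":0,"slide":[0,0,0],"rot":[0,0,0]}]'

```text
time: 5.25
tool_pos: [0.4131, -0.0687, 0.1587]
orientation: [0.095, 0.699, -0.096, 0.702]
force: [0.1, -0.7, -0.5]
finger_gap: -0.0001
```

Run:
```python
from h import *
o=arm.get_obs(); print(o['tool_pos'],o['force'])
snap('side','s2'); L=load('s2');P=cloud(L)
cv2.imwrite('pics/c2.png',cv2.resize(L['im'][130:260,240:420,::-1],(720,520),interpolation=2))
# heights along rocker centreline
fx,fy,cx,cy=L['k']
for f in('s1','s2'):
    L=load(f);P=cloud(L);d=P[...,:2]-np.array([.507,-.083]);X=np.array([.961,-.276]);Y=np.array([.276,.961])
    a,b=d@X,d@Y
    print(f,[(s,np.median(P[(abs(a-s/1000)<.003)&(abs(b)<.008)&(P[...,2]<.075),2]).round(4)) for s in (-20,-14,-8,8,14,20)])
```

```text
[ 0.4130798  -0.06869837  0.15866863] [ 0.09056963 -0.71016137 -0.5330739 ]
s1 [(-20, np.float64(0.0536)), (-14, np.float64(-0.3952)), (-8, np.float64(0.0546)), (8, np.float64(0.0506)), (14, np.float64(0.051)), (20, np.float64(0.0516))]
s2 [(-20, np.float64(0.0484)), (-14, np.float64(0.051)), (-8, np.float64(0.0504)), (8, np.float64(0.053)), (14, np.float64(0.0552)), (20, np.float64(0.0571))]
```

View pics/c2.png

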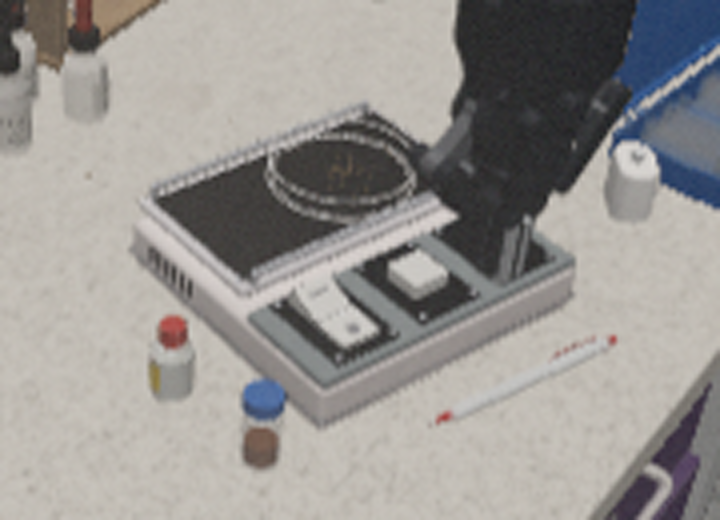

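The rocker is on: front half level at about 51 mm, rear half raised, and everything else still in place. Next, the square key.

Call:
send_rows --rows '[{"grip":0,"slide":[0.43,-0.41,-0.2],"rot":[0,0,0]},{"grip":0,"slide":[0.43,-0.41,-0.2],"rot":[0,0,0]},{"grip":0,"slide":[0.43,-0.41,-0.2],"rot":[0,0,0]},{"grip":0,"slide":[0,0,-0.3],"rot":[0,0,0]},{"grip":0,"slide":[0,0,0],"rot":[0,0,0]}]'

```text
time: 5.92
tool_pos: [0.4898, -0.142, 0.0996]
orientation: [0.096, 0.702, -0.095, 0.699]
force: [-0.4, -0.2, -1.1]
finger_gap: -0.0003
```

Call:
send_rows --rows '[{"grip":0,"slide":[0,0,-0.2],"rot":[0,0,0]},{"grip":0,"slide":[0,0,-0.15],"rot":[0,0,0]},{"grip":0,"slide":[0,0,0],"rot":[0,0,0]}]'

```text
time: 6.3
tool_pos: [0.4902, -0.1419, 0.0807]
orientation: [0.096, 0.701, -0.095, 0.7]
force: [0.7, 1.0, -0.7]
finger_gap: -0.0002
```

Call:
send_rows --rows '[{"grip":0,"slide":[0,0,-0.05],"rot":[0,0,0]},{"grip":0,"slide":[0,0,-0.05],"rot":[0,0,0]},{"grip":0,"slide":[0,0,-0.03],"rot":[0,0,0]},{"grip":0,"slide":[0,0,0],"rot":[0,0,0]}]'

```text
time: 6.8
tool_pos: [0.491, -0.1426, 0.0737]
orientation: [0.095, 0.7, -0.096, 0.701]
force: [1.0, -0.9, 1.0]
finger_gap: 0.0003
```

Call:
send_rows --rows '[{"grip":0,"slide":[0,0,-0.02],"rot":[0,0,0]},{"grip":0,"slide":[0,0,0],"rot":[0,0,0]}]'

```text
time: 7.05
tool_pos: [0.491, -0.1425, 0.0725]
orientation: [0.095, 0.7, -0.096, 0.701]
force: [1.4, 0.1, 1.9]
finger_gap: 0.0001
```

Call:
send_rows --rows '[{"grip":0,"slide":[0,0,-0.025],"rot":[0,0,0]},{"grip":0,"slide":[0,0,0],"rot":[0,0,0]}]'

```text
time: 7.3
tool_pos: [0.491, -0.1426, 0.0711]
orientation: [0.095, 0.7, -0.096, 0.701]
force: [0.8, 0.4, 2.8]
finger_gap: 0.0
```

Call:
send_rows --rows '[{"grip":0,"slide":[0,0,-0.015],"rot":[0,0,0]},{"grip":0,"slide":[0,0,0],"rot":[0,0,0]}]'

```text
time: 7.55
tool_pos: [0.491, -0.1426, 0.071]
orientation: [0.095, 0.701, -0.095, 0.701]
force: [-2.4, 2.0, 12.4]
finger_gap: 0.0002
```

Stop reached at 52.0 mm with 12 N. Lifting to hover over the round key and checking the square from the side.

Call:
send_rows --rows '[{"grip":0,"slide":[0,0,0.15],"rot":[0,0,0]},{"grip":0,"slide":[0,0,0.4],"rot":[0,0,0]},{"grip":0,"slide":[-0.13,-0.5,0.2],"rot":[0,0,0]},{"grip":0,"slide":[-0.14,-0.49,0],"rot":[0,0,0]},{"grip":0,"slide":[0,0,0],"rot":[0,0,0]}]'

```text
time: 8.18
tool_pos: [0.474, -0.2033, 0.1152]
orientation: [0.096, 0.701, -0.096, 0.701]
force: [0.2, -0.4, -0.7]
finger_gap: 0.0003
```

```bash
cat > chk.py <<'E'
from h import *
import sys
f=sys.argv[1]
o=arm.get_obs(); print(o['tool_pos'],o['force'])
snap('side',f); L=load(f)
cv2.imwrite(f'pics/c_{f}.png',cv2.resize(L['im'][130:260,240:420,::-1],(720,520),interpolation=2))
P=cloud(L);X=np.array([.961,-.276]);Y=np.array([.276,.961])
for n,c in [('rocker',(.507,-.083)),('sq',(.490,-.143)),('rd',(.4745,-.202))]:
    d=P[...,:2]-np.array(c); a,b=d@X,d@Y
    print(n,[(s,np.median(P[(abs(a-s/1000)<.003)&(abs(b)<.008)&(P[...,2]<.075)&(P[...,2]>.03),2]).round(4)) for s in (-20,-14,-8,0,8,14,20)])
E
python3 chk.py s3
```

```text
[ 0.4740404  -0.20329865  0.1151545 ] [ 0.17450394 -0.4402204  -0.6513553 ]
rocker [(-20, np.float64(0.0512)), (-14, np.float64(0.0511)), (-8, np.float64(0.052)), (0, np.float64(0.0515)), (8, np.float64(0.0538)), (14, np.float64(0.0562)), (20, np.float64(0.0577))]
sq [(-20, np.float64(0.0474)), (-14, np.float64(0.0479)), (-8, np.float64(0.0511)), (0, np.float64(0.0518)), (8, np.float64(0.0511)), (14, np.float64(0.0499)), (20, np.float64(0.0476))]
rd [(-20, np.float64(0.0472)), (-14, np.float64(0.0504)), (-8, np.float64(0.0558)), (0, np.float64(0.0574)), (8, np.float64(0.0565)), (14, np.float64(0.0475)), (20, np.float64(0.0477))]
```

View pics/c_s3.png

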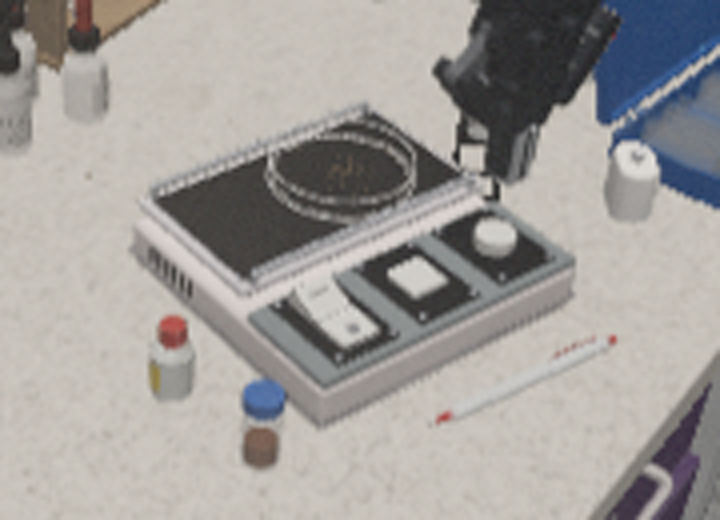

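The square is in (about 51.5 mm) and the rocker is on; the round is still out at 57.5 mm. Pressing the round key.

Call:
send_rows --rows '[{"grip":0,"slide":[0,0,-0.25],"rot":[0,0,0]},{"grip":0,"slide":[0,0,-0.2],"rot":[0,0,0]},{"grip":0,"slide":[0,0,-0.12],"rot":[0,0,0]},{"grip":0,"slide":[0,0,0],"rot":[0,0,0]}]'

```text
time: 8.72
tool_pos: [0.474, -0.2011, 0.0797]
orientation: [0.096, 0.701, -0.095, 0.7]
force: [0.8, 0.2, -0.5]
finger_gap: -0.0002
```

Call:
send_rows --rows '[{"grip":0,"slide":[0,0,-0.06],"rot":[0,0,0]},{"grip":0,"slide":[0,0,-0.06],"rot":[0,0,0]},{"grip":0,"slide":[0,0,-0.04],"rot":[0,0,0]},{"grip":0,"slide":[0,0,0],"rot":[0,0,0]}]'

```text
time: 9.22
tool_pos: [0.475, -0.202, 0.0716]
orientation: [0.095, 0.7, -0.096, 0.701]
force: [0.6, 0.1, 5.0]
finger_gap: 0.0003
```

Call:
send_rows --rows '[{"grip":0,"slide":[0,0,-0.02],"rot":[0,0,0]},{"grip":0,"slide":[0,0,0],"rot":[0,0,0]}]'

```text
time: 9.48
tool_pos: [0.475, -0.2021, 0.0707]
orientation: [0.095, 0.7, -0.096, 0.701]
force: [-0.5, 2.6, 7.8]
finger_gap: 0.0002
```

Call:
send_rows --rows '[{"grip":0,"slide":[0,0,-0.01],"rot":[0,0,0]},{"grip":0,"slide":[0,0,0],"rot":[0,0,0]}]'

```text
time: 9.72
tool_pos: [0.475, -0.2021, 0.0706]
orientation: [0.095, 0.7, -0.096, 0.701]
force: [-2.5, 2.1, 11.4]
finger_gap: -0.0
```

Stop reached: 51.6 mm, 11 N, above the 5.5 N spring. Lifting straight up and clear.

Call:
send_rows --rows '[{"grip":0,"slide":[0,0,0.15],"rot":[0,0,0]},{"grip":0,"slide":[0,0,0.4],"rot":[0,0,0]},{"grip":0,"slide":[0,0,0.6],"rot":[0,0,0]},{"grip":0,"slide":[0,0,0.6],"rot":[0,0,0]},{"grip":0,"slide":[0,0,0],"rot":[0,0,0]}]'

```text
time: 10.35
tool_pos: [0.476, -0.203, 0.1774]
orientation: [0.094, 0.699, -0.096, 0.702]
force: [-0.4, 0.1, -1.4]
finger_gap: 0.0003
```

```bash
python3 chk.py s4; python3 -c "
from h import *
a=load('s0' if 0 else 's3')['im'].astype(int);b=load('s4')['im'].astype(int)
for n,(x0,y0,x1,y1) in dict(vial_bottle=(270,205,315,250),pen=(345,210,400,240),dish=(300,155,346,186)).items(): print(n,np.abs(load('side0')['im'].astype(int)-b)[y0:y1,x0:x1].mean().round(1))"
```

```text
[ 0.47601697 -0.20300375  0.17742679] [-0.3811948   0.05346223 -1.43639916]
rocker [(-20, np.float64(0.0506)), (-14, np.float64(0.0515)), (-8, np.float64(0.0518)), (0, np.float64(0.0514)), (8, np.float64(0.0538)), (14, np.float64(0.0554)), (20, np.float64(0.0581))]
sq [(-20, np.float64(0.048)), (-14, np.float64(0.0475)), (-8, np.float64(0.0513)), (0, np.float64(0.0513)), (8, np.float64(0.0513)), (14, np.float64(0.0511)), (20, np.float64(0.0475))]
rd [(-20, np.float64(0.0479)), (-14, np.float64(0.0505)), (-8, np.float64(0.0566)), (0, np.float64(0.0571)), (8, np.float64(0.0563)), (14, np.float64(0.0476)), (20, np.float64(0.0474))]
vial_bottle 8.2
pen 8.5
dish 6.3
```

View pics/c_s4.png

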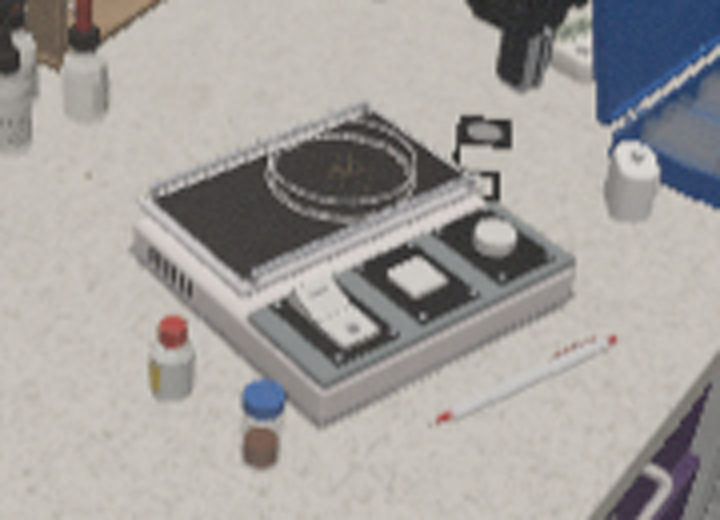

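The rocker is on, the square key is in, and the round key has sprung back. The dish, vial, bottle and pen are unmoved, and the arm is clear.

```bash
python3 -c "
from bench import ticket
print(ticket.sign_off())"
```

```text
the job is handed in; nothing more can be done
None
```

I pressed the three controls in the order asked with closed fingertips, lifted clear and handed the job in at about 10.5 s. `sign_off` returns no verdict, so what follows is from my own checks.

| Control | Tip height at stop | Press force at stop | Last check from the side camera |
|---|---|---|---|
| Rocker | 51.8 mm | about 15 N | On: front half level at about 51 mm, rear half up to 58 mm |
| Square key | 52.0 mm | about 12 N | In: about 51 mm |
| Round key | 51.6 mm | about 11 N | Sprung back: about 57 mm |

- **Other items:** the dish, vial, bottle and pen look unmoved in the last picture. I compared it with the first one by eye and by a rough pixel difference, and did not measure their positions again.
- **Disagreements:** the top and wrist views placed the keys about 3 mm apart, so I aimed between them. One rough side reading put the rocker's press point about 9 mm farther back. Every press still reached its stop at the expected height.

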